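# Clear a printer's build plate and hold a contact probe on its mark

### The job

Wipe the four loose print chips completely off the build plate with the scraper block held in the gripper (do not touch the chips with the fingers), and stand the scraper back on the desk clear of the plate. Then lift the spring probe out of its stand and hold it upright on the plate with its tip inside the marked ring, the wide side of its head in line with the mark's straight line, pressed lightly so that its sprung plunger is about half way in. Finish while still holding it there; never push hard with it, and leave the other things on the desk where they are.

Things in the scene. Friction and masses are not known exactly. Their poses are not given: they have to be found in the camera images.
- plate: Flat build plate on its grey base, fixed, 120 (its x) x 220 (its y) x 14 mm high; origin at the centre of its underside, on the desk. Grey metal top. A bookshelf hangs over the back of the desk, beginning a little behind the plate and less than 0.6 m up, so things are best carried low (about 0.2 m).
- plate_top (a point): Centre of the build plate's upper face, 14 mm above the desk; axes as the plate's.
- mark: Flat dark mark printed on the plate's top (no height to feel): a ring 24 mm in diameter (inside about 22 mm) crossed by one straight line, 64 mm long over all and broken inside the ring. Origin at the ring's centre; the line runs along the mark's y axis. Chips may hide parts of it.
- scraper: Scraper block, loose, standing on its blade. Origin at the middle of its lower edge. See scraper_center.
- scraper_center (a point): Centre of the scraper block, half-way up (33 mm over its lower edge). Block 116 mm long (its x), 24 mm thick (its y), 66 mm high: below 26 mm a grey blade holder with a flat rubber edge, above it a black handle 80 mm long, 22 mm thick, to be gripped across its thickness. 0.15 kg, starts standing on the desk. z up.
- stand: Fixed grey block 70 x 70 x 46 mm high with a 24 mm hole down through its centre that holds the probe; origin at the centre of its underside.
- probe: Spring probe, loose; its origin lies at the underside of its black head. See probe_center.
- probe_center (a point): Centre of the probe's black head: a box 24 mm thick (its x), 46 mm wide (its y), 50 mm high (its z, up), to be gripped across its 24 mm. Below the head a steel barrel 20 mm in diameter, 24 mm long, then the plunger: with the plunger out, the tip lies 63 mm below this point. The probe starts upright in the stand, the underside of its head resting on the stand's top (this point 71 mm above the desk), and lifts straight out (45 mm clears it). 0.13 kg.
- probe_tip (a point): Rounded lower tip (8 mm in diameter) of the probe's plunger, on the probe's axis; moves with the plunger.
- plunger (a joint): How far the sprung plunger is pushed into the probe: 0 out, 0.012 m fully in. Spring 600 N/m with 1.2 N preload, so half way in (6 mm) takes about 5 N.
- chip0: White print chip, flat bar 20 x 12 mm, 6 mm high, 12 g, loose; starts lying on the plate. Origin at the middle of its underside.
- chip0_center (a point): The same chip (flat bar 20 x 12 mm), half-way up, 3 mm over its underside.
- chip1: White print chip, disc 16 mm across, 6 mm high, 12 g, loose; starts lying on the plate. Origin at the middle of its underside.
- chip1_center (a point): The same chip (disc 16 mm across), half-way up, 3 mm over its underside.
- chip2: White print chip, small L, 16 x 12 mm, 6 mm high, 12 g, loose; starts lying on the plate. Origin at the middle of its underside.
- chip2_center (a point): The same chip (small L, 16 x 12 mm), half-way up, 3 mm over its underside.
- chip3: White print chip, square 13 x 13 mm, 6 mm high, 12 g, loose; starts lying on the plate. Origin at the middle of its underside.
- chip3_center (a point): The same chip (square 13 x 13 mm), half-way up, 3 mm over its underside.
- mouse: Black mouse, 104x66x37 mm; loose bystander, to be left alone. Origin at the centre of its underside.
- note_block: Yellow note block, 77x77x24 mm; loose bystander, to be left alone. Origin at the centre of its underside.
- glue_stick: Glue stick standing upright, 27 mm across, 92 mm high; loose bystander, to be left alone. Origin at the centre of its underside.
- parts_jar: Round jar with black lid, 52 mm across, 70 mm high; loose bystander, to be left alone. Origin at the centre of its underside.
- charger: White plug-in charger, 70x46x28 mm; loose bystander, to be left alone. Origin at the centre of its underside.
- mug: Mug, 92x127x95 mm; loose bystander, to be left alone. Origin at the centre of its underside.
Mind the look-alikes: they are no part of the job. Leave any pink look-alike of the probe alone.

How it is judged:
By the outcome, as a careful person would: the job done as asked, in the order asked, and still so for the second after the job is handed in, while the arm keeps its last pose, push and grip.
It also fails if it takes over 67 s, if anything falls off the work surface, if the arm or the gripper's body presses on something with over 40 N, if the wrist force passes 120 N, or if a joint passes its speed limit or range.

### The arm

A 7-joint arm with a two-finger parallel gripper is mounted at the origin on a cart in front of the work surface, level with it; the furniture and walls round the work are solid. World frame = base frame: x ahead of the robot, y to its left, z up, the work surface at z = 0. Lengths are in m, angles in rad, forces in N, time in s.
With the tool pointing down it reaches from about 0.4 to 0.875 m from the base axis. Payload 19.3 kg.
Tool frame: the origin (TCP) lies midway between the tips of the shut fingers; the grasp point (between the pads) lies 19 mm behind it; x points along the fingers, y is the direction in which the jaws open and shut, and the axes are right-handed (so a half turn about x gives the same grasp; the last joint's range is limited). The gripper opens to 85 mm and grips with 20 to 120 N. Pads are 22 mm wide; open, the fingers measure 114 mm over their backs; the gripper's body (76 mm by 85 mm) begins 54 mm behind the grasp point. The pads swing forward as they close: fully open they stand 13 mm farther back than shut.
Start: joints at [-1.323, 0.521, -0.036, 1.599, 0.021, 1.021, -0.113], TCP at [0.195, 0.594, 0.231] pointing down, gripper open.
Joint ranges: [-2.91, 2.91], [-0.3, 2.13], [-1.5, 1.42], [0.17, 2.43], [-1.26, 4.41], [0.16, 1.93], [-2.52, 2.52]. Speed limits (rad/s): [1.89, 1.89, 2.39, 2.39, 3.01, 3.01, 3.01].

### API

Orientations are given as [roll, pitch, yaw] about the fixed x, y, z axes, in that order (R = Rz(yaw) Ry(pitch) Rx(roll)).
In Python, from workcell import bot gives the robot as it stands. The module is installed in compiled form; this text tells all that it offers.
- The arm moves only by the tool servo_tool, never from a script. Its argument "targets" is a list of rows, each an object of numbers: "x", "y", "z": the shift along the tool's x, y, z as a fraction of full scale; "wx", "wy", "wz": the turn, a rotation vector about the tool's x, y, z as a fraction of full scale. A call has 1 to 12 rows; each row is the pose to reach, as a shift and turn from the pose measured when the call began, along the tool's axes at that moment, turning the shorter way round; what a row does not reach only later rows make up. Full scale, the value 1, is 40 cm for a shift and 360 degrees for a turn. A row lasts 1/8 s, in which the tool goes at most 62.5 mm and 10.7 degrees, less where a joint would pass 70% of its speed; a pose out of reach is approached as far as the arm can. A call with a number of a shift or a turn outside -1 to 1 is refused whole. A call with a gripper value outside its range is refused whole. "grip" is the gripper command: -1 is shut, 1 is fully open, values between are in proportion, set as the call begins (left out, the last holds). The fingers move at their own pace and stop on an object; "squeeze" is the grip in N (left out, the last holds). Time passes only in rows, so rows that repeat a pose let the fingers close. It gives the time, the measured TCP pose, the force and the opening at its end, in the units of the state.
- bot.observe(): the state, without advancing time (a new reading comes with each control period).
- bot.grab_frame(name): name is "scene" or "top" or "wrist"; returns (picture, depth): 400x640x3 uint8, red, green, blue; 400x640 float32, m along the optical axis (not along the pixel's ray), 0 where there is no reading.
- bot.get_calibration(name): a dict with "intrinsics" (3x3 intrinsics, pixels), "R" (3x3) and "t" (3): a world point X has camera coordinates R X + t. Camera axes: x right, y down, z forward; pixel columns grow to the right and rows downward; lengths in m; the calibration is good to about 2 mm. A picture is of the moment at which its call begins: read the wrist's pose just before it. get_calibration takes no time and is no camera call; for the wrist camera it gives the pose at the moment of the call.
- bot.job_done(): hands the job in, once; it reports no verdict.
Trained networks look in the newest picture that a camera, given by its name, has taken for a name from the list of things; names that differ only in an ending like _2 or _b are one class to them, and where a whole thing is asked for, a point or a joint stands for the part that bears it (a point fixed in the world has none). Each returns a list of dicts, best first, with "confidence" (0 to 1); they miss things now and then, are a little off and sometimes report something else, mostly with a low value. They report only what shows in the picture. A call takes as long as a camera call. They do not tell look-alikes from the thing itself.
- bot.trace(camera, target): "mask" (400x640 bool, what is visible of it) and "pixel" ([column, row] in pixels, amid what is visible of it).
The state is a dict: "clock": time; "qpos": joint angles; "qd": joint speeds; "joint_efforts": joint torques, N m; "position": TCP position; "tool_rot": TCP orientation; "force": force on the tool from outside, world axes, zero at the start; "moment": the same for the moment, N m; "grip_width": finger opening in m.
Only numpy, scipy, OpenCV 4.12 (cv2) and the standard library are available. Lean on these libraries where they do the work, as an engineer would, in place of code of your own. Each camera call takes 0.05 s, during which the arm holds its last target. There are 200 camera calls.

## Working session

There is one attempt and no reset: what is moved stays moved. The work goes in short steps, Python scripts to look and compute and a tool call to move; the robot and the scene stay as the last step left them, time stands still between calls to the robot, and variables do not carry over. Pictures are saved under pics/ and viewed, on a budget of 10 in all, crops included, one or two more only if the job needs it, and the job is handed in when it is done.

Besides the shell and the picture viewer there is one more tool, called after "Call:" by a JSON object that holds its "name" and its "arguments". servo_tool: Moves the arm, as the interface text tells. Shift numbers are shares of 40 cm and turn numbers shares of 360 degrees, none past 1 either way. Its arguments: {"type":"object","properties":{"targets":{"type":"array"},"grip":{"type":"number"},"squeeze":{"type":"number"}},"required":["targets"]}

```bash
mkdir -p pics
cat > h.py <<'E'
import numpy as np, cv2
from workcell import bot
from scipy.spatial.transform import Rotation as Ro
def save(n,img): cv2.imwrite('pics/'+n+'.png',img[:,:,::-1])
def cloud(cam,depth):
    c=bot.get_calibration(cam);K=np.array(c['intrinsics']);R=np.array(c['R']);t=np.array(c['t'])
    v,u=np.mgrid[:depth.shape[0],:depth.shape[1]]
    P=np.stack([(u-K[0,2])/K[0,0]*depth,(v-K[1,2])/K[1,1]*depth,depth],-1)
    return (P-t)@R
def proj(cam,X):
    c=bot.get_calibration(cam);p=np.array(c['intrinsics'])@(np.array(c['R'])@np.array(X)+np.array(c['t']));return p[:2]/p[2]
E
python3 - <<'E'
from h import *
s=bot.observe();print({k:np.round(v,3).tolist() for k,v in s.items()})
a,da=bot.grab_frame('top');b,db=bot.grab_frame('scene')
np.savez('f0.npz',a=a,da=da,b=b,db=db)
save('top0',a);save('scene0',b)
for n in ['top','scene']:
  c=bot.get_calibration(n);print(n,np.round(-np.array(c['R']).T@np.array(c['t']),3),np.round(c['R'],2).tolist())
C=cloud('top',da)
for n in ['plate','mark','scraper','stand','probe','chip0','chip1','chip2','chip3','mouse','glue_stick']:
  for r in bot.trace('top',n)[:4]:
    m=r['mask'];p=C[m&(da>0)]
    print(n,round(r['confidence'],2),np.round(r['pixel']),m.sum(),np.round(np.median(p,0),3) if len(p) else '',np.round(np.percentile(p,[2,98],axis=0),3).tolist() if len(p) else '')
E
```

```text
{'clock': 0.0, 'qpos': [-1.323, 0.522, -0.036, 1.6, 0.021, 1.021, -0.113], 'qd': [0.0, -0.001, 0.001, 0.001, 0.001, -0.001, 0.002], 'joint_efforts': [0.001, -92.708, 1.98, -36.995, 0.018, 0.008, -0.0], 'position': [0.195, 0.593, 0.231], 'tool_rot': [-1.497, 1.57, -1.815], 'force': [-0.043, 0.83, 0.866], 'moment': [0.018, 0.043, 0.039], 'grip_width': 0.086}
top [ 0.489 -0.007  1.197] [[0.01, -1.0, -0.01], [-1.0, -0.01, -0.08], [0.08, 0.01, -1.0]]
scene [-0.349  0.899  0.737] [[-0.71, -0.7, -0.01], [-0.31, 0.33, -0.89], [0.63, -0.63, -0.46]]
plate 0.63 [360. 219.] 2680 [ 0.52  -0.123  0.014] [[0.459, -0.227, 0.009], [0.582, -0.017, 0.019]]
scraper 0.97 [192. 217.] 475 [0.517 0.371 0.049] [[0.466, 0.359, 0.006], [0.572, 0.392, 0.07]]
stand 0.6 [256. 222.] 443 [0.513 0.19  0.046] [[0.481, 0.156, 0.002], [0.555, 0.234, 0.08]]
probe 0.46 [250. 217.] 148 [0.518 0.192 0.095] [[0.504, 0.173, 0.059], [0.529, 0.218, 0.1]]
mouse 0.65 [222. 174.] 560 [0.646 0.291 0.031] [[0.608, 0.263, 0.007], [0.683, 0.324, 0.038]]
glue_stick 0.73 [248. 217.] 154 [0.518 0.192 0.095] [[0.504, 0.172, 0.059], [0.529, 0.218, 0.1]]
glue_stick 0.44 [283. 188.] 89 [0.597 0.091 0.091] [[0.588, 0.081, 0.021], [0.611, 0.106, 0.094]]
```

View pics/top0.png

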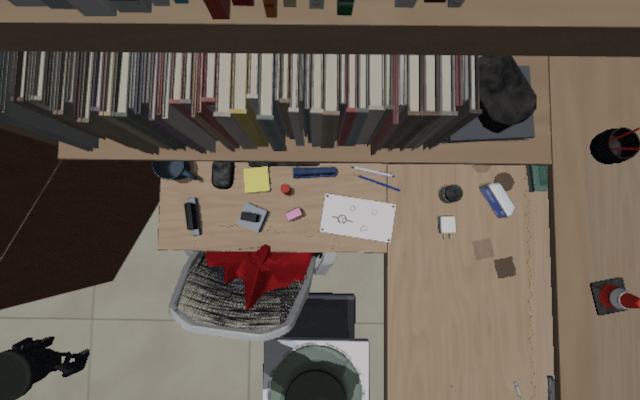

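View pics/scene0.png

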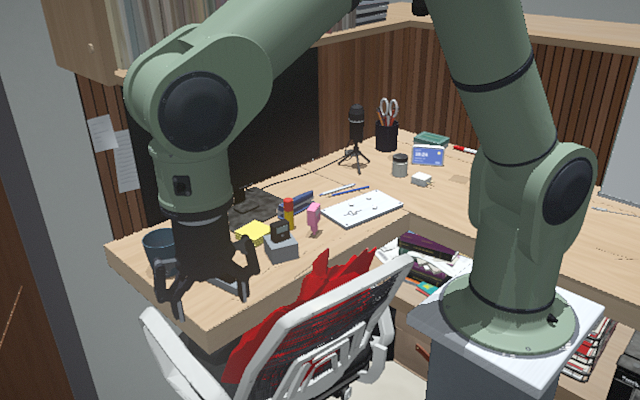

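Candidates for the probe are the black head in the grey stand (top 252,217 / scene 279,230), the pink look-alike (top 294,214 / scene 313,217) and the red glue stick (top 286,189). The black one in the stand fits the description. The scraper is at top (192,217) and the plate at (358,218), with the ring around (342,218). I'll check this in one close crop.

Run:
```python
from h import *
f=np.load('f0.npz');a,b=f['a'],f['b']
A=cv2.resize(a[155:255,155:415],(780,300),interpolation=cv2.INTER_CUBIC)
B=cv2.resize(b[170:270,220:420],(600,300),interpolation=cv2.INTER_CUBIC)
B=cv2.copyMakeBorder(B,0,0,0,180,cv2.BORDER_CONSTANT)
save('crop',np.vstack([A,B]))
C=cloud('top',f['da'])
# scraper: points with z>0.055 near it
def rect(lo,hi,zl,zh):
  m=(C[...,0]>lo[0])&(C[...,0]<hi[0])&(C[...,1]>lo[1])&(C[...,1]<hi[1])&(C[...,2]>zl)&(C[...,2]<zh)
  p=C[m];r=cv2.minAreaRect((p[:,:2]*1000).astype(np.float32));print(len(p),r,np.round(p.mean(0),3),np.round(np.median(p,0),3))
rect((.4,.32),(.62,.42),.055,.08)
rect((.4,.32),(.62,.42),.012,.08)
rect((.42,.13),(.6,.25),.085,.11)
rect((.42,-.27),(.63,.02),.008,.03)
for x,y in [(.41,0),(.42,0),(.43,0),(.44,0),(.45,0),(.43,-.15),(.43,-.22),(.4,-.26),(.4,-.3)]:
  u,v=np.round(proj('top',[x,y,0])).astype(int);print(x,y,u,v,np.round(C[v,u],3))
```

```text
216 ((518.5364990234375, 377.06207275390625), (79.5062484741211, 23.122764587402344), 10.623566627502441) [0.519 0.376 0.065] [0.519 0.375 0.065]
449 ((544.5941162109375, 370.904052734375), (62.572975158691406, 167.7744140625), 76.625) [0.518 0.373 0.046] [0.517 0.372 0.053]
138 ((517.3294067382812, 195.99388122558594), (45.938743591308594, 24.25341796875), 80.50521850585938) [0.517 0.195 0.095] [0.518 0.195 0.096]
2814 ((548.71826171875, -129.76205444335938), (226.9239959716797, 176.7961883544922), 81.85826873779297) [ 0.521 -0.123  0.014] [ 0.521 -0.123  0.014]
0.41 0 317 253 [ 0.388  0.003 -0.325]
0.42 0 317 250 [ 0.419  0.001 -0.002]
0.43 0 317 246 [0.431 0.001 0.001]
0.44 0 317 243 [ 0.44   0.001 -0.002]
0.45 0 317 240 [ 0.449  0.001 -0.001]
0.43 -0.15 366 247 [ 0.43  -0.15  -0.001]
0.43 -0.22 389 247 [ 0.431 -0.22   0.001]
0.4 -0.26 402 257 [ 0.401 -0.26   0.001]
0.4 -0.3 415 258 [ 0.399 -0.299  0.001]
```

View pics/crop.png

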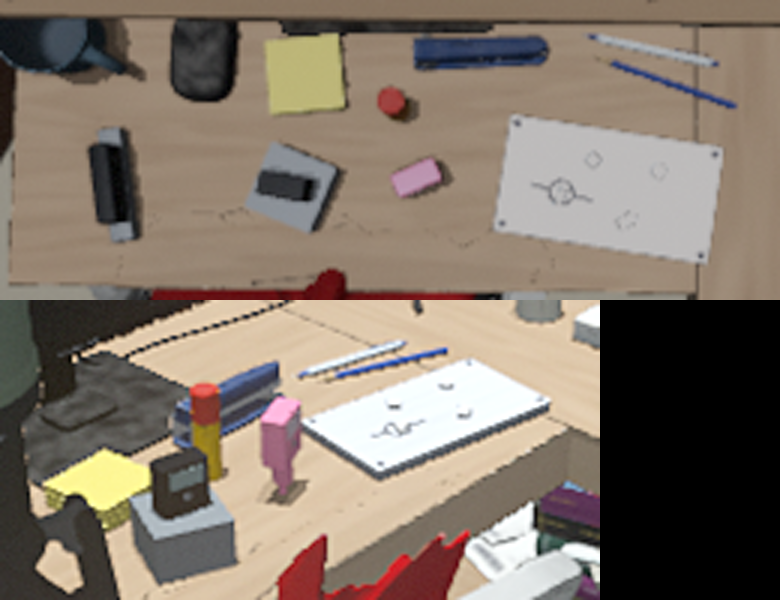

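The black head with a steel barrel in the grey stand is the probe, and the pink one stands loose on the desk. In the crop the plate corners are at about (515,117), (722,150), (708,263) and (496,231). There are chips at (593,160), (660,170) and (627,218), plus one on the ring at (562,190). The line runs (530,183) to (592,200).

```bash
cat >> h.py <<'E'
def rot(s): return Ro.from_euler('xyz',s['tool_rot']).as_matrix()
def goal(y):  # tool down, tool y at world angle y (deg, from world +y)
    r=np.radians(y); ty=np.array([-np.sin(r),np.cos(r),0]);tx=np.array([0,0,-1.]);return np.stack([tx,ty,np.cross(tx,ty)],1)
def go(p,yaw=None,G=None,s=None):
    s=s or bot.observe();R=rot(s)
    d=R.T@(np.array(p)-s['position'])/0.4
    G=R if yaw is None and G is None else (goal(yaw) if G is None else G)
    w=Ro.from_matrix(R.T@G).as_rotvec()/(2*np.pi)
    print('shift',np.round(d,4),'turn',np.round(w,4),'deg',np.round(w*360,1))
def tooly(s): R=rot(s);return np.degrees(np.arctan2(-R[0,1],R[1,1])),R[:,0]
def onplane(cam,uv,z):
    c=bot.get_calibration(cam);K=np.array(c['intrinsics']);R=np.array(c['R']);t=np.array(c['t'])
    o=-R.T@t;d=R.T@np.linalg.inv(K)@np.array([uv[0],uv[1],1.]);return o+d*(z-o[2])/d[2]
E
python3 - <<'E'
from h import *
s=bot.observe();print(tooly(s))
for y in (10.6,190.6): go([.519,.377,.2],y)
q=[onplane('top',(u/3+155,v/3+155),.014) for u,v in [(515,117),(722,150),(708,263),(496,231),(562,190),(530,183),(592,200)]];print(np.round(q,3))
E
```

```text
(np.float64(-18.21122996356431), array([ 5.39447576e-07, -1.83632402e-05, -1.00000000e+00]))
shift [ 0.0783 -0.2617  0.938 ] turn [-0.08  0.    0.  ] deg [-28.8   0.    0. ]
shift [ 0.0783 -0.2617  0.938 ] turn [ 0.42  0.   -0.  ] deg [151.2   0.   -0. ]
[[ 0.591 -0.027  0.014]
 [ 0.56  -0.238  0.014]
 [ 0.445 -0.224  0.014]
 [ 0.474 -0.009  0.014]
 [ 0.517 -0.076  0.014]
 [ 0.523 -0.043  0.014]
 [ 0.507 -0.106  0.014]]
```

Call:
{"name": "servo_tool", "arguments": {"targets": [{"x": 0.03, "y": -0.13, "z": 0.5, "wx": -0.04}, {"x": 0.0783, "y": -0.2617, "z": 0.938, "wx": -0.08}, {"x": 0.0783, "y": -0.2617, "z": 0.938, "wx": -0.08}, {"x": 0.0783, "y": -0.2617, "z": 0.938, "wx": -0.08}, {"x": 0.0783, "y": -0.2617, "z": 0.938, "wx": -0.08}, {"x": 0.0783, "y": -0.2617, "z": 0.938, "wx": -0.08}, {"x": 0.0783, "y": -0.2617, "z": 0.938, "wx": -0.08}, {"x": 0.0783, "y": -0.2617, "z": 0.938, "wx": -0.08}, {"x": 0.0783, "y": -0.2617, "z": 0.938, "wx": -0.08}, {"x": 0.0783, "y": -0.2617, "z": 0.938, "wx": -0.08}, {"x": 0.0783, "y": -0.2617, "z": 0.938, "wx": -0.08}], "grip": 1}}

```text
$.targets[0]: bad value
```

Run:
```python
from h import *
s=bot.observe();print(s['clock'],s['position'],tooly(s))
w,d=bot.grab_frame('wrist');C=cloud('wrist',d);save('w1',w)
np.savez('f1.npz',w=w,d=d,C=C)
m=(C[...,2]>.055)&(C[...,2]<.08)&(abs(C[...,0]-.52)<.08)&(abs(C[...,1]-.375)<.045)&(d>0)
p=C[m];print(len(p),cv2.minAreaRect((p[:,:2]*1000).astype(np.float32)),p.mean(0))
for r in bot.trace('wrist','scraper')[:2]:
  q=C[r['mask']&(d>0)];print(r['confidence'],r['pixel'],np.percentile(q,[2,50,98],axis=0).round(3).tolist())
m=(C[...,2]>.012)&(C[...,2]<.08)&(abs(C[...,0]-.52)<.09)&(abs(C[...,1]-.375)<.055)&(d>0)
p=C[m];print(len(p),cv2.minAreaRect((p[:,:2]*1000).astype(np.float32)))
```

```text
0.65 [0.19532272 0.59369264 0.23129854] (np.float64(-18.21122996356431), array([ 5.39447576e-07, -1.83632402e-05, -1.00000000e+00]))
0 ((0.0, 0.0), (0.0, 0.0), 0.0) [nan nan nan]
1 ((461.5176696777344, 381.54058837890625), (0.0, 0.0), 0.0)<stdin>:6: RuntimeWarning: Mean of empty slice.
  ret = um.true_divide(
```

View pics/w1.png

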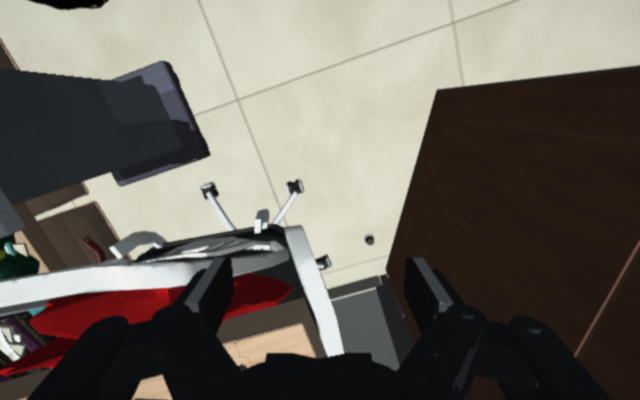

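The call was refused and nothing moved, so the wrist picture only shows the floor and chair from the start pose. The rows probably need all six keys.

Call:
{"name": "servo_tool", "arguments": {"targets": [{"x": 0.03, "y": -0.13, "z": 0.5, "wx": -0.04, "wy": 0, "wz": 0}, {"x": 0.078, "y": -0.262, "z": 0.938, "wx": -0.08, "wy": 0, "wz": 0}, {"x": 0.078, "y": -0.262, "z": 0.938, "wx": -0.08, "wy": 0, "wz": 0}, {"x": 0.078, "y": -0.262, "z": 0.938, "wx": -0.08, "wy": 0, "wz": 0}, {"x": 0.078, "y": -0.262, "z": 0.938, "wx": -0.08, "wy": 0, "wz": 0}, {"x": 0.078, "y": -0.262, "z": 0.938, "wx": -0.08, "wy": 0, "wz": 0}, {"x": 0.078, "y": -0.262, "z": 0.938, "wx": -0.08, "wy": 0, "wz": 0}, {"x": 0.078, "y": -0.262, "z": 0.938, "wx": -0.08, "wy": 0, "wz": 0}, {"x": 0.078, "y": -0.262, "z": 0.938, "wx": -0.08, "wy": 0, "wz": 0}, {"x": 0.078, "y": -0.262, "z": 0.938, "wx": -0.08, "wy": 0, "wz": 0}], "grip": 1}}

```text
clock: 2.0
position: [0.5178, 0.3782, 0.2004]
tool_rot: [1.572, 1.57, 1.759]
force: [-0.6, -1.2, 0.3]
grip_width: 0.0856
```

Run:
```python
from h import *
s=bot.observe();print(s['clock'],s['position'],tooly(s))
w,d=bot.grab_frame('wrist');C=cloud('wrist',d);save('w2',w)
for zl,a,b in((.055,.08,.05),(.012,.09,.06)):
  m=(C[...,2]>zl)&(C[...,2]<.08)&(abs(C[...,0]-.52)<a)&(abs(C[...,1]-.375)<b)&(d>0)
  p=C[m];print(len(p),len(p) and cv2.minAreaRect((p[:,:2]*1000).astype(np.float32)))
for r in bot.trace('wrist','scraper')[:2]:
  q=C[r['mask']&(d>0)];print(r['confidence'],r['pixel'],np.percentile(q,[2,50,98],axis=0).round(3).tolist())
go([.5185,.377,.033],10.6)
```

```text
2.0 [0.51783668 0.37818144 0.20035709] (np.float64(10.709438069572775), array([-1.02009490e-04,  5.36434296e-04, -9.99999851e-01]))
1774 ((518.944580078125, 379.975341796875), (78.80894470214844, 23.0355224609375), 8.769575119018555)
2325 ((543.109619140625, 372.7564392089844), (70.32404327392578, 160.90667724609375), 72.90525817871094)
0.89 [320.0, 175.4] [[0.464, 0.363, 0.022], [0.505, 0.378, 0.065], [0.558, 0.393, 0.067]]
shift [ 4.183e-01 -2.100e-03  2.000e-04] turn [ 0.0002  0.     -0.    ] deg [ 0.1  0.  -0. ]
```

View pics/w2.png

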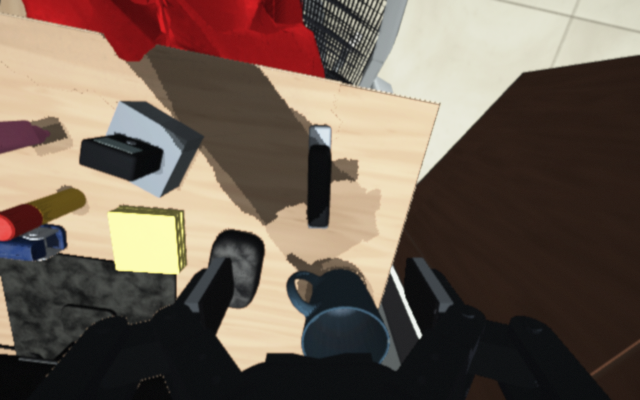

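The scraper shows at (319,175), running along the image's vertical axis and centred between the fingers. The mouse (238,265) and mug (345,325) are clear of the descent.

Call:
{"name": "servo_tool", "arguments": {"targets": [{"x": 0.15, "y": 0.001, "z": 0.002, "wx": 0.002, "wy": 0, "wz": 0}, {"x": 0.28, "y": 0.001, "z": 0.002, "wx": 0.002, "wy": 0, "wz": 0}, {"x": 0.38, "y": 0.001, "z": 0.002, "wx": 0.002, "wy": 0, "wz": 0}, {"x": 0.418, "y": 0.001, "z": 0.002, "wx": 0.002, "wy": 0, "wz": 0}, {"x": 0.418, "y": 0.001, "z": 0.002, "wx": 0.002, "wy": 0, "wz": 0}, {"x": 0.418, "y": 0.001, "z": 0.002, "wx": 0.002, "wy": 0, "wz": 0}], "grip": 1}}

```text
clock: 2.85
position: [0.5197, 0.379, 0.0348]
tool_rot: [0.578, 1.568, 0.752]
force: [0.4, -0.3, 0.3]
grip_width: 0.0854
```

Call:
{"name": "servo_tool", "arguments": {"targets": [{"x": 0, "y": 0, "z": 0, "wx": 0, "wy": 0, "wz": 0}, {"x": 0, "y": 0, "z": 0, "wx": 0, "wy": 0, "wz": 0}, {"x": 0, "y": 0, "z": 0, "wx": 0, "wy": 0, "wz": 0}, {"x": 0, "y": 0, "z": 0, "wx": 0, "wy": 0, "wz": 0}, {"x": 0, "y": 0, "z": 0, "wx": 0, "wy": 0, "wz": 0}, {"x": 0, "y": 0, "z": 0, "wx": 0, "wy": 0, "wz": 0}], "grip": -1, "squeeze": 50}}

```text
clock: 3.6
position: [0.5199, 0.3791, 0.0352]
tool_rot: [0.548, 1.568, 0.722]
force: [-1.1, -0.2, 5.7]
grip_width: 0.0213
```

Run:
```python
from h import *
s=bot.observe();print(s['force'],tooly(s))
go([.530,-.040,.19],-8.5)
f=np.load('f0.npz');C=cloud('top',f['da'])
m=(C[...,0]>.45)&(C[...,0]<.58)&(C[...,1]>.02)&(C[...,1]<.12)&(C[...,2]>.03);p=C[m];print(np.percentile(p,[2,50,98],axis=0))
```

```text
[-1.12489071 -0.17036005  5.74069642] (np.float64(9.945625691441496), array([ 0.00220823,  0.0019443 , -0.99999567]))
shift [-0.389  -1.0356 -0.1551] turn [ 0.0512  0.0004 -0.0003] deg [18.4  0.1 -0.1]
[[0.51079721 0.04734522 0.05393738]
 [0.52582465 0.06777451 0.0866756 ]
 [0.543007   0.09051829 0.09103582]]
```

Call:
{"name": "servo_tool", "arguments": {"targets": [{"x": -0.1, "y": 0, "z": 0, "wx": 0, "wy": 0, "wz": 0}, {"x": -0.25, "y": 0, "z": 0, "wx": 0, "wy": 0, "wz": 0}, {"x": -0.389, "y": -0.08, "z": -0.01, "wx": 0.01, "wy": 0, "wz": 0}, {"x": -0.389, "y": -0.22, "z": -0.03, "wx": 0.02, "wy": 0, "wz": 0}, {"x": -0.389, "y": -0.37, "z": -0.06, "wx": 0.03, "wy": 0, "wz": 0}, {"x": -0.389, "y": -0.52, "z": -0.08, "wx": 0.04, "wy": 0, "wz": 0}, {"x": -0.389, "y": -0.67, "z": -0.1, "wx": 0.0512, "wy": 0, "wz": 0}, {"x": -0.389, "y": -0.82, "z": -0.12, "wx": 0.0512, "wy": 0, "wz": 0}, {"x": -0.389, "y": -0.95, "z": -0.145, "wx": 0.0512, "wy": 0, "wz": 0}, {"x": -0.389, "y": -1, "z": -0.155, "wx": 0.0512, "wy": 0, "wz": 0}, {"x": -0.389, "y": -1, "z": -0.155, "wx": 0.0512, "wy": 0, "wz": 0}, {"x": -0.389, "y": -1, "z": -0.155, "wx": 0.0512, "wy": 0, "wz": 0}]}}

```text
clock: 5.1
position: [0.5276, -0.0249, 0.19]
tool_rot: [1.003, 1.568, 0.856]
force: [0.5, -0.1, -0.5]
grip_width: 0.0213
```

Run:
```python
from h import *
s=bot.observe();print(s['clock'],s['position'],s['force'],s['grip_width'],tooly(s))
w,d=bot.grab_frame('wrist');C=cloud('wrist',d);save('w3',w)
a,da=bot.grab_frame('scene');np.savez('f3.npz',w=w,d=d,C=C,a=a)
m=(abs(C[...,2]-.014)<.004)&(abs(C[...,0]-.52)<.1)&(C[...,1]<.02)&(C[...,1]>-.26)
mm=cv2.morphologyEx(m.astype(np.uint8),cv2.MORPH_OPEN,np.ones((5,5)))
p=C[mm>0];print(len(p),cv2.minAreaRect((p[:,:2]*1000).astype(np.float32)))
for n in ['plate','mark','chip0','chip1','chip2','chip3']:
  for r in bot.trace('wrist',n)[:2]:
    print(n,round(r['confidence'],2),r['pixel'],np.round(onplane('wrist',r['pixel'],.018),3))
go([.530,-.040,.0502],-8.5)
```

```text
5.1 [ 0.52760657 -0.02490728  0.18995537] [ 0.46498363 -0.09927023 -0.46271878] 0.021347597022513695 (np.float64(-8.428223770118668), array([ 0.00206698,  0.00238331, -0.99999502]))
16880 ((521.6605834960938, -120.37663269042969), (220.304931640625, 120.14407348632812), 81.89447784423828)
plate 0.82 [214.0, 178.1] [ 0.51  -0.134  0.018]
plate 0.66 [261.9, 178.9] [ 0.518 -0.083  0.018]
mark 0.66 [262.9, 169.0] [ 0.508 -0.08   0.018]
mark 0.15 [272.0, 174.5] [ 0.515 -0.072  0.018]
chip0 0.72 [270.5, 176.4] [ 0.517 -0.074  0.018]
chip0 0.59 [251.5, 206.6] [ 0.548 -0.102  0.018]
chip1 0.72 [270.5, 176.4] [ 0.517 -0.074  0.018]
chip1 0.59 [251.5, 206.6] [ 0.548 -0.102  0.018]
chip2 0.72 [270.5, 176.4] [ 0.517 -0.074  0.018]
chip2 0.59 [251.5, 206.6] [ 0.548 -0.102  0.018]
chip3 0.72 [270.5, 176.4] [ 0.517 -0.074  0.018]
chip3 0.59 [251.5, 206.6] [ 0.548 -0.102  0.018]
shift [ 0.3494 -0.0355  0.0106] turn [ 0.0001  0.0003 -0.0004] deg [ 0.   0.1 -0.1]
```

View pics/w3.png

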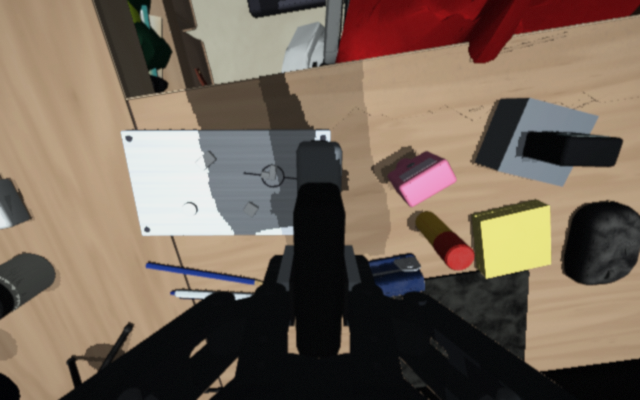

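All four chips are on the plate: (272,176) on the ring, (252,208), (192,208) and (208,158). The plate centre comes out at about (.521,-.121) with a yaw of -8.2°. The scraper is firmly held and square to the plate.

Call:
{"name": "servo_tool", "arguments": {"targets": [{"x": 0.12, "y": -0.0315, "z": 0.016, "wx": 0, "wy": 0, "wz": 0}, {"x": 0.24, "y": -0.0315, "z": 0.016, "wx": 0, "wy": 0, "wz": 0}, {"x": 0.31, "y": -0.0315, "z": 0.016, "wx": 0, "wy": 0, "wz": 0}, {"x": 0.349, "y": -0.0315, "z": 0.016, "wx": 0, "wy": 0, "wz": 0}, {"x": 0.349, "y": -0.0315, "z": 0.016, "wx": 0, "wy": 0, "wz": 0}, {"x": 0.349, "y": -0.0315, "z": 0.016, "wx": 0, "wy": 0, "wz": 0}]}}

```text
clock: 6.25
position: [0.5329, -0.0387, 0.051]
tool_rot: [0.704, 1.567, 0.557]
force: [0.5, 0.0, -0.5]
grip_width: 0.0217
```

Call:
{"name": "servo_tool", "arguments": {"targets": [{"x": 0.003, "y": -0.015, "z": 0, "wx": 0, "wy": 0, "wz": 0}, {"x": 0.003, "y": -0.045, "z": 0, "wx": 0, "wy": 0, "wz": 0}, {"x": 0.003, "y": -0.075, "z": 0, "wx": 0, "wy": 0, "wz": 0}, {"x": 0.003, "y": -0.105, "z": 0, "wx": 0, "wy": 0, "wz": 0}, {"x": 0.003, "y": -0.135, "z": 0, "wx": 0, "wy": 0, "wz": 0}, {"x": 0.003, "y": -0.165, "z": 0, "wx": 0, "wy": 0, "wz": 0}, {"x": 0.003, "y": -0.195, "z": 0, "wx": 0, "wy": 0, "wz": 0}, {"x": 0.003, "y": -0.225, "z": 0, "wx": 0, "wy": 0, "wz": 0}, {"x": 0.003, "y": -0.255, "z": 0, "wx": 0, "wy": 0, "wz": 0}, {"x": 0.003, "y": -0.285, "z": 0, "wx": 0, "wy": 0, "wz": 0}, {"x": 0.003, "y": -0.3, "z": 0, "wx": 0, "wy": 0, "wz": 0}]}}

```text
clock: 7.62
position: [0.515, -0.1583, 0.0495]
tool_rot: [0.684, 1.567, 0.536]
force: [0.1, 1.1, -1.2]
grip_width: 0.0212
```

Call:
{"name": "servo_tool", "arguments": {"targets": [{"x": 0.001, "y": -0.03, "z": 0, "wx": 0, "wy": 0, "wz": 0}, {"x": 0.001, "y": -0.06, "z": 0, "wx": 0, "wy": 0, "wz": 0}, {"x": 0.001, "y": -0.09, "z": 0, "wx": 0, "wy": 0, "wz": 0}, {"x": 0.001, "y": -0.12, "z": 0, "wx": 0, "wy": 0, "wz": 0}, {"x": 0.001, "y": -0.15, "z": 0, "wx": 0, "wy": 0, "wz": 0}, {"x": 0.001, "y": -0.18, "z": 0, "wx": 0, "wy": 0, "wz": 0}, {"x": 0.001, "y": -0.21, "z": 0, "wx": 0, "wy": 0, "wz": 0}, {"x": 0.001, "y": -0.24, "z": 0, "wx": 0, "wy": 0, "wz": 0}, {"x": 0.001, "y": -0.27, "z": 0, "wx": 0, "wy": 0, "wz": 0}, {"x": 0.001, "y": -0.295, "z": 0, "wx": 0, "wy": 0, "wz": 0}, {"x": 0.001, "y": -0.295, "z": 0, "wx": 0, "wy": 0, "wz": 0}]}}

```text
clock: 9.0
position: [0.4972, -0.2759, 0.0487]
tool_rot: [0.677, 1.567, 0.527]
force: [0.2, 0.1, -0.8]
grip_width: 0.0218
```

Run:
```python
from h import *
s=bot.observe();print(s['clock'],s['position'],s['force'],s['grip_width'],tooly(s))
print(np.round(proj('top',[.52,-.12,.014])))
a,da=bot.grab_frame('top');b,_=bot.grab_frame('wrist')
save('t4',np.vstack([cv2.resize(a[170:270,300:460],(480,300),interpolation=cv2.INTER_CUBIC),cv2.resize(b,(480,300))]))
```

```text
9.0 [ 0.49723041 -0.27587369  0.0487188 ] [ 0.16137761  0.148503   -0.84578186] 0.021813595545384937 (np.float64(-8.562457672593375), array([ 0.00289074,  0.00168286, -0.99999441]))
[357. 217.]
```

View pics/t4.png

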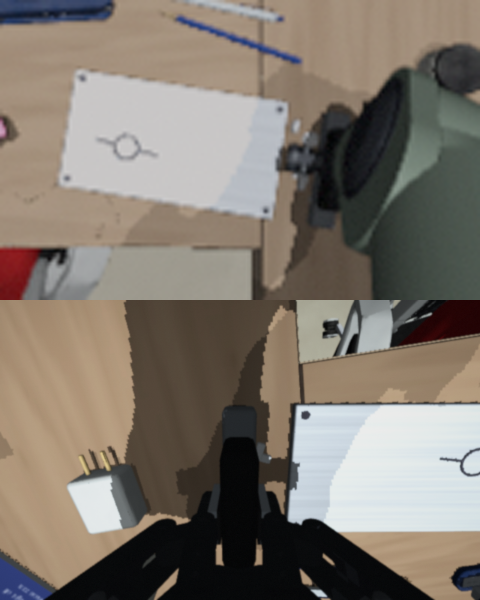

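The plate looks bare and the ring and line are fully visible. The arm hides the area next to the plate, so I'll lift straight up, back off and look again.

Call:
{"name": "servo_tool", "arguments": {"targets": [{"x": -0.12, "y": 0, "z": 0, "wx": 0, "wy": 0, "wz": 0}, {"x": -0.26, "y": 0, "z": 0, "wx": 0, "wy": 0, "wz": 0}, {"x": -0.355, "y": 0.12, "z": 0, "wx": 0, "wy": 0, "wz": 0}, {"x": -0.355, "y": 0.27, "z": 0, "wx": 0, "wy": 0, "wz": 0}, {"x": -0.355, "y": 0.42, "z": 0, "wx": 0, "wy": 0, "wz": 0}, {"x": -0.355, "y": 0.57, "z": 0, "wx": 0, "wy": 0, "wz": 0}, {"x": -0.355, "y": 0.6, "z": 0, "wx": 0, "wy": 0, "wz": 0}, {"x": -0.355, "y": 0.6, "z": 0, "wx": 0, "wy": 0, "wz": 0}]}}

```text
clock: 10.1
position: [0.5325, -0.0369, 0.1913]
tool_rot: [0.805, 1.567, 0.659]
force: [0.4, 0.1, -0.9]
grip_width: 0.0215
```

Run:
```python
from h import *
s=bot.observe();print(s['clock'],s['position'],s['force'],s['grip_width'],tooly(s))
a,da=bot.grab_frame('top');b,d=bot.grab_frame('wrist')
np.savez('f5.npz',a=a,da=da,b=b,d=d,C=cloud('wrist',d))
save('t5',np.vstack([cv2.resize(a[170:270,300:460],(480,300),interpolation=cv2.INTER_CUBIC),cv2.resize(b[80:280,0:320],(480,300),interpolation=cv2.INTER_CUBIC)]))
for n in ['mark','chip0','chip1','chip2','chip3']:
  for r in bot.trace('wrist',n)[:4]:
    print(n,round(r['confidence'],2),r['pixel'],np.round(onplane('wrist',r['pixel'],.014 if n=='mark' else .003),3))
go([.520,.25,.19],10)
```

```text
10.1 [ 0.53251714 -0.03691321  0.19131394] [ 0.41628559  0.12034368 -0.85488846] 0.021476930388717397 (np.float64(-8.373362501278043), array([ 0.00281016,  0.00217439, -0.99999369]))
mark 0.7 [293.0, 174.2] [ 0.524 -0.064  0.014]
chip0 0.63 [101.8, 149.3] [ 0.467 -0.269  0.003]
chip0 0.58 [125.7, 163.7] [ 0.486 -0.249  0.003]
chip0 0.45 [128.6, 197.1] [ 0.524 -0.259  0.003]
chip0 0.39 [541.3, 120.3] [0.508 0.209 0.003]
chip1 0.63 [101.8, 149.3] [ 0.467 -0.269  0.003]
chip1 0.58 [125.7, 163.7] [ 0.486 -0.249  0.003]
chip1 0.45 [128.6, 197.1] [ 0.524 -0.259  0.003]
chip1 0.39 [541.3, 120.3] [0.508 0.209 0.003]
chip2 0.63 [101.8, 149.3] [ 0.467 -0.269  0.003]
chip2 0.58 [125.7, 163.7] [ 0.486 -0.248  0.003]
chip2 0.45 [128.6, 197.1] [ 0.525 -0.259  0.003]
chip2 0.39 [541.3, 120.3] [0.508 0.21  0.003]
chip3 0.63 [101.8, 149.3] [ 0.467 -0.269  0.003]
chip3 0.58 [125.7, 163.7] [ 0.487 -0.248  0.003]
chip3 0.45 [128.6, 197.1] [ 0.525 -0.259  0.003]
chip3 0.39 [541.3, 120.3] [0.508 0.21  0.003]
shift [ 0.0047  0.7088 -0.1384] turn [-0.0516  0.0005 -0.0003] deg [-18.6   0.2  -0.1]
```

View pics/t5.png

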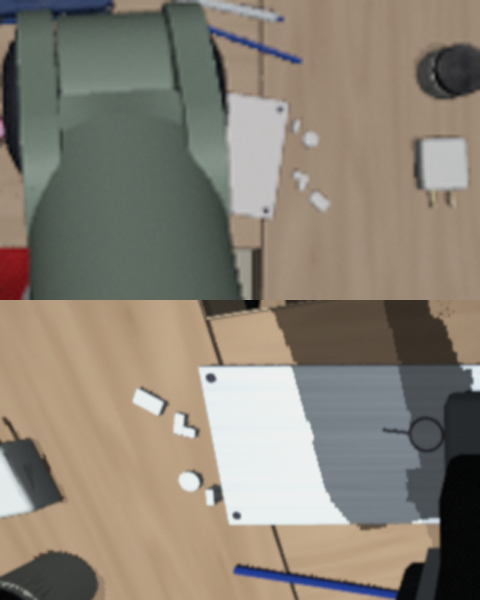

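All four chips lie off the -y end: bar (150,402), L (185,425), disc (190,481) and square (211,496) in the lower crop. None touches the plate. I'll carry the scraper back to its old place.

Call:
{"name": "servo_tool", "arguments": {"targets": [{"x": 0.003, "y": 0.12, "z": -0.02, "wx": 0, "wy": 0, "wz": 0}, {"x": 0.003, "y": 0.27, "z": -0.05, "wx": -0.01, "wy": 0, "wz": 0}, {"x": 0.003, "y": 0.42, "z": -0.075, "wx": -0.02, "wy": 0, "wz": 0}, {"x": 0.003, "y": 0.57, "z": -0.1, "wx": -0.03, "wy": 0, "wz": 0}, {"x": 0.003, "y": 0.72, "z": -0.13, "wx": -0.04, "wy": 0, "wz": 0}, {"x": 0.003, "y": 0.87, "z": -0.155, "wx": -0.05, "wy": 0, "wz": 0}, {"x": 0.003, "y": 0.99, "z": -0.176, "wx": -0.0516, "wy": 0, "wz": 0}, {"x": 0.003, "y": 0.99, "z": -0.176, "wx": -0.0516, "wy": 0, "wz": 0}, {"x": 0.003, "y": 0.99, "z": -0.176, "wx": -0.0516, "wy": 0, "wz": 0}]}}

```text
clock: 11.58
position: [0.5222, 0.3625, 0.1906]
tool_rot: [0.216, 1.568, 0.39]
force: [0.3, -1.2, -1.5]
grip_width: 0.0215
```

Run:
```python
from h import *
s=bot.observe();print(s['clock'],s['position'],s['force'],s['grip_width'],tooly(s))
go([.520,.379,.036],10)
```

```text
11.575 [0.52216648 0.36251578 0.19062856] [ 0.28617557 -1.18550656 -1.49043732] 0.0214707465253696 (np.float64(9.961945793233882), array([ 0.00274059,  0.00112619, -0.99999561]))
shift [0.3866 0.0413 0.0007] turn [-0.0001  0.0005 -0.0001] deg [-0.   0.2 -0. ]
```

Call:
{"name": "servo_tool", "arguments": {"targets": [{"x": 0.1, "y": 0.041, "z": 0.001, "wx": 0, "wy": 0.0005, "wz": 0}, {"x": 0.22, "y": 0.041, "z": 0.001, "wx": 0, "wy": 0.0005, "wz": 0}, {"x": 0.32, "y": 0.041, "z": 0.001, "wx": 0, "wy": 0.0005, "wz": 0}, {"x": 0.36, "y": 0.041, "z": 0.001, "wx": 0, "wy": 0.0005, "wz": 0}, {"x": 0.375, "y": 0.041, "z": 0.001, "wx": 0, "wy": 0.0005, "wz": 0}, {"x": 0.385, "y": 0.041, "z": 0.001, "wx": 0, "wy": 0.0005, "wz": 0}, {"x": 0.388, "y": 0.041, "z": 0.001, "wx": 0, "wy": 0.0005, "wz": 0}, {"x": 0.388, "y": 0.041, "z": 0.001, "wx": 0, "wy": 0.0005, "wz": 0}]}}

```text
clock: 12.58
position: [0.5204, 0.3791, 0.0361]
tool_rot: [1.07, 1.57, 1.244]
force: [-0.1, 0.4, -1.5]
grip_width: 0.0213
```

Call:
{"name": "servo_tool", "arguments": {"targets": [{"x": 0.003, "y": 0, "z": 0, "wx": 0, "wy": 0, "wz": 0}, {"x": 0.004, "y": 0, "z": 0, "wx": 0, "wy": 0, "wz": 0}, {"x": 0.004, "y": 0, "z": 0, "wx": 0, "wy": 0, "wz": 0}]}}

```text
clock: 12.95
position: [0.5204, 0.3791, 0.0345]
tool_rot: [1.073, 1.57, 1.246]
force: [0.1, -0.8, -1.6]
grip_width: 0.0213
```

Call:
{"name": "servo_tool", "arguments": {"targets": [{"x": 0.002, "y": 0, "z": 0, "wx": 0, "wy": 0, "wz": 0}, {"x": 0.004, "y": 0, "z": 0, "wx": 0, "wy": 0, "wz": 0}, {"x": 0.004, "y": 0, "z": 0, "wx": 0, "wy": 0, "wz": 0}]}}

```text
clock: 13.32
position: [0.5205, 0.3792, 0.0342]
tool_rot: [0.821, 1.569, 0.995]
force: [-7.0, -4.9, 21.9]
grip_width: 0.0212
```

Call:
{"name": "servo_tool", "arguments": {"targets": [{"x": -0.001, "y": 0, "z": 0, "wx": 0, "wy": 0, "wz": 0}, {"x": -0.001, "y": 0, "z": 0, "wx": 0, "wy": 0, "wz": 0}]}}

```text
clock: 13.58
position: [0.5205, 0.3793, 0.0347]
tool_rot: [0.805, 1.569, 0.979]
force: [0.5, 0.9, -1.7]
grip_width: 0.0209
```

Call:
{"name": "servo_tool", "arguments": {"targets": [{"x": 0, "y": 0, "z": 0, "wx": 0, "wy": 0, "wz": 0}, {"x": 0, "y": 0, "z": 0, "wx": 0, "wy": 0, "wz": 0}, {"x": 0, "y": 0, "z": 0, "wx": 0, "wy": 0, "wz": 0}, {"x": 0, "y": 0, "z": 0, "wx": 0, "wy": 0, "wz": 0}, {"x": 0, "y": 0, "z": 0, "wx": 0, "wy": 0, "wz": 0}, {"x": -0.1, "y": 0, "z": 0, "wx": 0, "wy": 0, "wz": 0}, {"x": -0.22, "y": 0, "z": 0, "wx": 0, "wy": 0, "wz": 0}, {"x": -0.34, "y": 0, "z": 0, "wx": 0, "wy": 0, "wz": 0}, {"x": -0.415, "y": 0, "z": 0, "wx": 0, "wy": 0, "wz": 0}, {"x": -0.415, "y": 0, "z": 0, "wx": 0, "wy": 0, "wz": 0}], "grip": 1}}

```text
clock: 14.82
position: [0.5212, 0.3797, 0.2032]
tool_rot: [0.582, 1.565, 0.756]
force: [-0.9, -0.9, -1.0]
grip_width: 0.0856
```

Run:
```python
from h import *
s=bot.observe();print(s['clock'],s['position'],s['force'],s['grip_width'],tooly(s))
w,d=bot.grab_frame('wrist');C=cloud('wrist',d)
def rect(cx,cy,a,b,zl,zh):
  m=(C[...,2]>zl)&(C[...,2]<zh)&(abs(C[...,0]-cx)<a)&(abs(C[...,1]-cy)<b)&(d>0)
  p=C[m];print(len(p),len(p) and cv2.minAreaRect((p[:,:2]*1000).astype(np.float32)),p[:,2].max())
rect(.52,.377,.08,.05,.055,.08)
rect(.515,.195,.06,.05,.085,.11)
go([.518,.195,.19],-9.5)
```

```text
14.825 [0.5212153  0.37968657 0.20315323] [-0.89110853 -0.89823087 -0.95704153] 0.08559987535998884 (np.float64(9.946672524099936), array([ 0.00404154,  0.00380719, -0.99998459]))
1726 ((518.2408447265625, 380.05560302734375), (78.36424255371094, 22.074188232421875), 9.266351699829102) 0.0664398399976754
1787 ((517.1099853515625, 198.74188232421875), (46.45631790161133, 24.677345275878906), 80.39482879638672) 0.09714370346335015
shift [ 0.0274 -0.4525 -0.0862] turn [ 0.054   0.0004 -0.0004] deg [19.5  0.1 -0.1]
```

The scraper stands at (.519,.380) with its top at 66 mm, so it is upright. Next I'll go above the probe.

Call:
{"name": "servo_tool", "arguments": {"targets": [{"x": 0.01, "y": -0.12, "z": -0.02, "wx": 0.02, "wy": 0, "wz": 0}, {"x": 0.02, "y": -0.27, "z": -0.05, "wx": 0.04, "wy": 0, "wz": 0}, {"x": 0.027, "y": -0.4, "z": -0.075, "wx": 0.054, "wy": 0.0004, "wz": -0.0004}, {"x": 0.027, "y": -0.447, "z": -0.086, "wx": 0.054, "wy": 0.0004, "wz": -0.0004}, {"x": 0.027, "y": -0.447, "z": -0.086, "wx": 0.054, "wy": 0.0004, "wz": -0.0004}, {"x": 0.027, "y": -0.447, "z": -0.086, "wx": 0.054, "wy": 0.0004, "wz": -0.0004}]}}

```text
clock: 15.62
position: [0.5175, 0.1987, 0.1898]
tool_rot: [3.006, 1.57, 2.843]
force: [-0.3, 0.3, -1.1]
grip_width: 0.0856
```

Run:
```python
from h import *
s=bot.observe();print(s['clock'],s['position'],s['force'],s['grip_width'],tooly(s))
w,d=bot.grab_frame('wrist');C=cloud('wrist',d);save('w6',w);np.savez('f6.npz',w=w,d=d,C=C)
def rect(cx,cy,a,b,zl,zh):
  m=(C[...,2]>zl)&(C[...,2]<zh)&(abs(C[...,0]-cx)<a)&(abs(C[...,1]-cy)<b)&(d>0)
  p=C[m];print(len(p),len(p) and cv2.minAreaRect((p[:,:2]*1000).astype(np.float32)))
rect(.515,.195,.06,.05,.09,.11)
for r in bot.trace('wrist','probe')[:3]:
  q=C[r['mask']&(d>0)];print(r['confidence'],r['pixel'],np.percentile(q,[2,50,98],axis=0).round(3).tolist())
go([.5175,.197,.05],-9.6)
```

```text
15.625 [0.51747948 0.19866171 0.18981304] [-0.25247769  0.31643909 -1.07647035] 0.08559434204836716 (np.float64(-9.367139046866118), array([-8.14900391e-04,  2.51085326e-04, -9.99999636e-01]))
1526 ((517.962890625, 198.9199981689453), (45.96025848388672, 24.246746063232422), 80.71481323242188)
0.8 [315.5, 196.3] [[0.504, 0.178, 0.054], [0.513, 0.199, 0.096], [0.53, 0.221, 0.097]]
0.66 [188.3, 223.6] [[0.509, 0.049, 0.0], [0.524, 0.081, 0.087], [0.545, 0.096, 0.089]]
shift [ 0.3497 -0.0041  0.001 ] turn [ 0.0007 -0.0001  0.    ] deg [ 0.2 -0.   0. ]
```

View pics/w6.png

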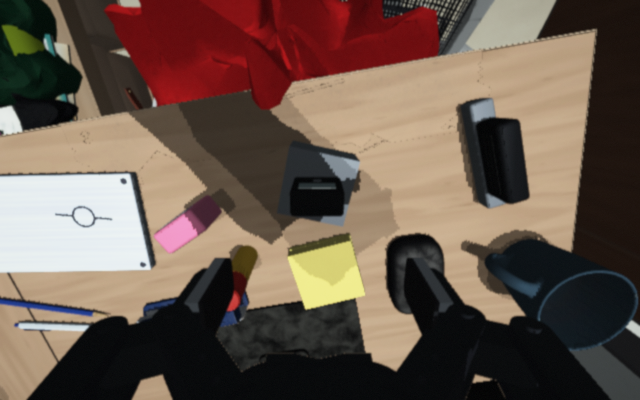

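The head is at (318,195), and its wide side runs along the current jaw direction. To grip across the 24 mm I have to turn a quarter. The scraper stands at (495,155), the pink look-alike is at (190,222), and the mark is fully visible with its ring at (84,216). I'll check the joint-7 margin and measure the mark.

Run:
```python
from h import *
s=bot.observe();print(np.round(s['qpos'],3))
go([.518,.198,.12],80.6);go([.518,.198,.12],-99.3)
f=np.load('f6.npz');w=f['w'];C=f['C']
crop=w[190:245,40:130].astype(int).sum(2)
m=np.zeros(w.shape[:2],bool);m[190:245,40:125]=crop[:,:85]<300
ys,xs=np.nonzero(m)
P=np.array([onplane('wrist',(x,y),.014) for x,y in zip(xs,ys)])[:,:2]
print(len(P),P.mean(0))
vals=np.percentile(P,[0,50,100],axis=0);print(vals)
# top view f5-like without arm: use f0? use t4's: fit ring: circle of r=11.5mm maximizing points
best=None
for cx in np.arange(.50,.535,.0005):
  for cy in np.arange(-.09,-.055,.0005):
    r=np.hypot(P[:,0]-cx,P[:,1]-cy);n=np.exp(-((r-.0115)/.0012)**2).sum()
    if best is None or n>best[0]: best=(n,cx,cy)
print(best);c=np.array(best[1:]);q=P-c;r=np.hypot(*q.T);L=q[(r>.015)&(r<.034)]
u,sv,vt=np.linalg.svd(L,full_matrices=False);print(len(L),vt[0],np.degrees(np.arctan(-vt[0][0]/vt[0][1])),'line offset mm',np.round((L@vt[1]).mean()*1e3,2),np.percentile(L@vt[0],[0,100]))
```

```text
[-0.395  0.461 -0.105  1.827  0.061  0.858  0.878]
shift [ 0.1747 -0.0014  0.0017] turn [-2.499e-01 -1.000e-04 -1.000e-04] deg [-90.  -0.  -0.]
shift [ 0.1747 -0.0014  0.0017] turn [ 2.498e-01 -1.000e-04  1.000e-04] deg [89.9 -0.   0. ]
2 [ 0.51730567 -0.07227027]
[[ 0.51342113 -0.08451137]
 [ 0.51730567 -0.07227027]
 [ 0.5211902  -0.06002917]]
(np.float64(1.0048251447262815), np.float64(0.5174999999999981), np.float64(-0.07099999999999998))Traceback (most recent call last):
  File "<stdin>", line 18, in <module>
IndexError: index 0 is out of bounds for axis 0 with size 0
```

Call:
{"name": "servo_tool", "arguments": {"targets": [{"x": 0.02, "y": 0, "z": 0.001, "wx": 0.03, "wy": 0, "wz": 0}, {"x": 0.04, "y": -0.001, "z": 0.001, "wx": 0.06, "wy": 0, "wz": 0}, {"x": 0.06, "y": -0.001, "z": 0.001, "wx": 0.09, "wy": 0, "wz": 0}, {"x": 0.08, "y": -0.001, "z": 0.001, "wx": 0.12, "wy": 0, "wz": 0}, {"x": 0.1, "y": -0.001, "z": 0.001, "wx": 0.15, "wy": 0, "wz": 0}, {"x": 0.12, "y": -0.001, "z": 0.001, "wx": 0.18, "wy": 0, "wz": 0}, {"x": 0.13, "y": -0.001, "z": 0.001, "wx": 0.21, "wy": 0, "wz": 0}, {"x": 0.14, "y": -0.001, "z": 0.001, "wx": 0.24, "wy": 0, "wz": 0}, {"x": 0.14, "y": -0.001, "z": 0.001, "wx": 0.25, "wy": 0, "wz": 0}, {"x": 0.14, "y": -0.001, "z": 0.001, "wx": 0.25, "wy": 0, "wz": 0}, {"x": 0.14, "y": -0.001, "z": 0.001, "wx": 0.25, "wy": 0, "wz": 0}]}}

```text
clock: 17.1
position: [0.5177, 0.1987, 0.1338]
tool_rot: [-1.654, 1.57, 2.898]
force: [0.8, -0.8, 0.2]
grip_width: 0.0855
```

Run:
```python
from h import *
s=bot.observe();print(s['clock'],s['position'],np.round(s['qpos'],2),tooly(s))
w,d=bot.grab_frame('wrist');C=cloud('wrist',d)
m=(C[...,2]>.09)&(C[...,2]<.11)&(abs(C[...,0]-.515)<.06)&(abs(C[...,1]-.195)<.05)&(d>0)
p=C[m];print(len(p),len(p) and cv2.minAreaRect((p[:,:2]*1000).astype(np.float32)))
go([.518,.198,.055],-99.3)
```

```text
17.1 [0.5176751  0.19873804 0.13380182] [-0.68  0.56  0.29  1.89 -0.23  0.73 -0.42] (np.float64(-99.2029945327441), array([-7.76889874e-04,  1.93434283e-04, -9.99999680e-01]))
2306 ((518.18310546875, 198.8627471923828), (45.54463195800781, 24.35097885131836), 80.31927490234375)
shift [0.1972 0.001  0.0013] turn [ 0.0002 -0.      0.0001] deg [ 0.1 -0.   0. ]
```

Call:
{"name": "servo_tool", "arguments": {"targets": [{"x": 0.08, "y": -0.001, "z": 0.001, "wx": 0.001, "wy": 0, "wz": 0}, {"x": 0.16, "y": -0.001, "z": 0.001, "wx": 0.001, "wy": 0, "wz": 0}, {"x": 0.197, "y": -0.001, "z": 0.001, "wx": 0.001, "wy": 0, "wz": 0}, {"x": 0.197, "y": -0.001, "z": 0.001, "wx": 0.001, "wy": 0, "wz": 0}, {"x": 0.197, "y": -0.001, "z": 0.001, "wx": 0.001, "wy": 0, "wz": 0}]}}

```text
clock: 17.77
position: [0.5178, 0.1984, 0.056]
tool_rot: [2.855, 1.57, 1.117]
force: [-0.2, 0.6, 0.6]
grip_width: 0.085
```

Call:
{"name": "servo_tool", "arguments": {"targets": [{"x": 0, "y": 0, "z": 0, "wx": 0, "wy": 0, "wz": 0}, {"x": 0, "y": 0, "z": 0, "wx": 0, "wy": 0, "wz": 0}, {"x": 0, "y": 0, "z": 0, "wx": 0, "wy": 0, "wz": 0}, {"x": 0, "y": 0, "z": 0, "wx": 0, "wy": 0, "wz": 0}, {"x": 0, "y": 0, "z": 0, "wx": 0, "wy": 0, "wz": 0}, {"x": 0, "y": 0, "z": 0, "wx": 0, "wy": 0, "wz": 0}], "grip": -1, "squeeze": 50}}

```text
clock: 18.52
position: [0.5179, 0.1984, 0.0563]
tool_rot: [2.774, 1.57, 1.036]
force: [-2.5, 0.2, 5.8]
grip_width: 0.0236
```

The width of 23.6 mm matches the head. While the probe is still in the stand I'll fit the mark from the saved pictures (f6 wrist, top t4).

```bash
cat >> h.py <<'E'
def fitmark(img,C,box,name=''):
    x0,x1,y0,y1=box
    g=img[y0:y1,x0:x1].min(2).astype(np.float32)
    dk=np.clip(cv2.morphologyEx(g,cv2.MORPH_CLOSE,np.ones((9,9)))-g,0,None)
    P=C[y0:y1,x0:x1];ok=(abs(P[...,2]-.014)<.006)&(dk>25)
    P=P[ok][:,:2];w=dk[ok]
    best=(-1,)
    for cx in np.arange(.505,.532,.0005):
      for cy in np.arange(-.088,-.058,.0005):
        r=np.hypot(P[:,0]-cx,P[:,1]-cy);n=(w*np.exp(-((r-.0115)/.0015)**2)).sum()
        if n>best[0]: best=(n,cx,cy)
    c=np.array(best[1:]);q=P-c;r=np.hypot(*q.T);k=(r>.0155)&(r<.033)&(abs(q[:,0])<.02);L=q[k]
    u,sv,vt=np.linalg.svd(L*np.sqrt(w[k])[:,None],full_matrices=False)
    print(name,len(P),len(L),'ring',c,'yaw',round(np.degrees(np.arctan(-vt[0][0]/vt[0][1])),2),'off mm',round((L@vt[1]).mean()*1e3,2),np.percentile(L@vt[0],[1,99]).round(3))
E
python3 - <<'E'
from h import *
f=np.load('f6.npz');fitmark(f['w'],f['C'],(45,125,190,242),'wrist')
f=np.load('f0.npz');fitmark(f['a'],cloud('top',f['da']),(328,358,205,230),'top0')
go([.5179,.1984,.19])
a,da=bot.grab_frame('top');fitmark(a,cloud('top',da),(328,358,205,230),'top')
E
```

```text
wrist 316 97 ring [ 0.517  -0.0715] yaw -14.83 off mm 0.04 [-0.032  0.032]
top0 43 12 ring [ 0.516  -0.0735] yaw -14.79 off mm -0.33 [-0.03   0.029]
shift [-3.342e-01  2.000e-04 -3.000e-04] turn [0. 0. 0.] deg [0. 0. 0.]
top 44 13 ring [ 0.516  -0.0735] yaw -14.48 off mm -0.17 [-0.03   0.029]
```

Call:
{"name": "servo_tool", "arguments": {"targets": [{"x": -0.05, "y": 0, "z": 0, "wx": 0, "wy": 0, "wz": 0}, {"x": -0.13, "y": 0, "z": 0, "wx": 0, "wy": 0, "wz": 0}, {"x": -0.23, "y": 0, "z": 0, "wx": 0, "wy": 0, "wz": 0}, {"x": -0.334, "y": 0, "z": 0, "wx": 0, "wy": 0, "wz": 0}, {"x": -0.334, "y": 0, "z": 0, "wx": 0, "wy": 0, "wz": 0}]}}

```text
clock: 19.2
position: [0.519, 0.1988, 0.1925]
tool_rot: [2.372, 1.565, 0.634]
force: [-0.5, 1.2, -2.0]
grip_width: 0.0236
```

Run:
```python
from h import *
s=bot.observe();print(s['clock'],s['position'],s['force'],s['grip_width'],tooly(s))
go([.5165,-.0725,.19],-104.8)
```

```text
19.2 [0.5189682  0.19878971 0.19252912] [-0.45215101  1.16883769 -2.04433817] 0.023580064201856835 (np.float64(-99.59908598159954), array([ 0.00448626,  0.00329538, -0.99998451]))
shift [0.0041 0.107  0.6698] turn [ 0.0144 -0.0007 -0.0006] deg [ 5.2 -0.2 -0.2]
```

Call:
{"name": "servo_tool", "arguments": {"targets": [{"x": 0.004, "y": 0.02, "z": 0.11, "wx": 0.005, "wy": 0, "wz": 0}, {"x": 0.004, "y": 0.042, "z": 0.25, "wx": 0.0144, "wy": -0.0007, "wz": -0.0006}, {"x": 0.004, "y": 0.064, "z": 0.4, "wx": 0.0144, "wy": -0.0007, "wz": -0.0006}, {"x": 0.004, "y": 0.088, "z": 0.54, "wx": 0.0144, "wy": -0.0007, "wz": -0.0006}, {"x": 0.004, "y": 0.104, "z": 0.65, "wx": 0.0144, "wy": -0.0007, "wz": -0.0006}, {"x": 0.004, "y": 0.107, "z": 0.67, "wx": 0.0144, "wy": -0.0007, "wz": -0.0006}, {"x": 0.004, "y": 0.107, "z": 0.67, "wx": 0.0144, "wy": -0.0007, "wz": -0.0006}, {"x": 0.004, "y": 0.107, "z": 0.67, "wx": 0.0144, "wy": -0.0007, "wz": -0.0006}]}}

```text
clock: 20.2
position: [0.5165, -0.0711, 0.1896]
tool_rot: [-1.616, 1.57, 2.84]
force: [0.3, -0.6, -1.5]
grip_width: 0.0234
```

Run:
```python
from h import *
s=bot.observe();print(s['clock'],s['position'],s['force'],s['grip_width'],tooly(s))
go([.5165,-.0725,.085],-104.8)
```

```text
20.2 [ 0.51649454 -0.07111345  0.18963504] [ 0.25236627 -0.60006987 -1.49395276] 0.023374116060113605 (np.float64(-104.67835824302779), array([-7.33043033e-04,  2.28269419e-04, -9.99999705e-01]))
shift [0.2616 0.0011 0.0034] turn [ 0.0003 -0.      0.0001] deg [ 0.1 -0.   0. ]
```

Call:
{"name": "servo_tool", "arguments": {"targets": [{"x": 0.09, "y": 0.001, "z": 0.003, "wx": 0, "wy": 0, "wz": 0}, {"x": 0.18, "y": 0.001, "z": 0.003, "wx": 0, "wy": 0, "wz": 0}, {"x": 0.25, "y": 0.001, "z": 0.003, "wx": 0, "wy": 0, "wz": 0}, {"x": 0.291, "y": 0.001, "z": 0.003, "wx": 0, "wy": 0, "wz": 0}, {"x": 0.291, "y": 0.001, "z": 0.003, "wx": 0, "wy": 0, "wz": 0}, {"x": 0.291, "y": 0.001, "z": 0.003, "wx": 0, "wy": 0, "wz": 0}]}}

```text
clock: 20.95
position: [0.5171, -0.0722, 0.0741]
tool_rot: [2.281, 1.57, 0.454]
force: [0.3, 0.4, -0.5]
grip_width: 0.0233
```

Run:
```python
from h import *
s=bot.observe();print(s['clock'],s['position'],s['force'],s['grip_width'],tooly(s))
w,d=bot.grab_frame('wrist');C=cloud('wrist',d);a,da=bot.grab_frame('scene');np.savez('f7.npz',w=w,d=d,C=C,a=a,da=da)
print('ring proj wrist',proj('wrist',[.5165,-.0725,.014]),'scene',proj('scene',[.5165,-.0725,.014]),'tip',proj('scene',[s['position'][0],s['position'][1],s['position'][2]-.0483]))
u,v=proj('scene',[.5165,-.0725,.03]).astype(int)
c=a[v-40:v+40,u-64:u+64]
save('s7',np.vstack([cv2.resize(w,(480,300)),cv2.resize(c,(480,300),interpolation=cv2.INTER_CUBIC)]))
for r in bot.trace('wrist','probe')[:1]:
  m=r['mask'];q=C[m&(d>0)];q=q[q[:,2]>.095];print(r['confidence'],r['pixel'],len(q),len(q) and cv2.minAreaRect((q[:,:2]*1000).astype(np.float32)))
```

```text
20.95 [ 0.51706167 -0.07219329  0.07410058] [ 0.31245037  0.42805189 -0.45181267] 0.02329625773684356 (np.float64(-104.66469627845372), array([ 4.57176991e-04,  2.23180809e-04, -9.99999871e-01]))
ring proj wrist [316.53210116 221.2317154 ] scene [351.64619369 212.6539487 ] tip [351.4734473  209.03233708]
0.95 [317.0, 281.5] 6147 ((518.4135131835938, -71.8353271484375), (46.43655776977539, 25.869579315185547), 74.2446517944336)
```

View pics/s7.png

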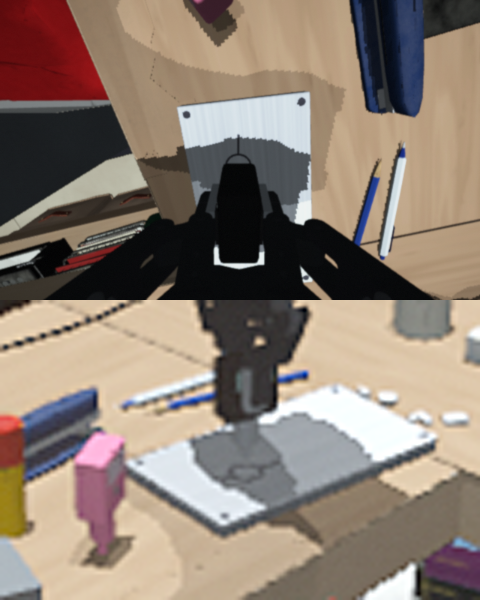

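The wrist view shows the line (238,145) and the ring arc (238,157) centred on the head's long axis. The scene view shows the tip over the ring. I'll check the line in the saved wrist frame, then feel for contact.

Run:
```python
from h import *
f=np.load('f7.npz');w,C=f['w'],f['C']
y0,y1,x0,x1=175,216,290,345
g=w[y0:y1,x0:x1].min(2).astype(np.float32);dk=cv2.morphologyEx(g,cv2.MORPH_CLOSE,np.ones((11,11)))-g
P=C[y0:y1,x0:x1];ok=(dk>25)&(abs(P[...,2]-.014)<.006);P=P[ok][:,:2];print(len(P))
from scipy.optimize import least_squares
r=lambda p:np.minimum(abs(np.hypot(P[:,0]-p[0],P[:,1]-p[1])-.0115),np.hypot((P[:,0]-p[0])*np.cos(p[2])+(P[:,1]-p[1])*np.sin(p[2]),np.clip(.0115-((P[:,1]-p[1])*np.cos(p[2])-(P[:,0]-p[0])*np.sin(p[2])),0,None)))*1e3
o=least_squares(r,[.5165,-.0725,-.258],loss='soft_l1',x_scale=[1e-3,1e-3,.02]);print(o.x[:2],np.degrees(o.x[2]),o.cost)
go([.5168,-.0724,.064],-104.9)
```

```text
241
[ 0.51710261 -0.0715052 ] -16.08269528841941 450.8662021019545
shift [ 0.0253 -0.0005  0.0004] turn [ 0.0006 -0.0001 -0.0001] deg [ 0.2 -0.  -0. ]
```

In the same frame the head's yaw is -15.8° and the line's -16.1°, so they are aligned. The ring centre (.517,-.0715) agrees with the tip position. Going down to just above contact.

Call:
{"name": "servo_tool", "arguments": {"targets": [{"x": 0.01, "y": 0, "z": 0, "wx": 0.0005, "wy": 0, "wz": 0}, {"x": 0.02, "y": 0, "z": 0, "wx": 0.0005, "wy": 0, "wz": 0}, {"x": 0.025, "y": 0, "z": 0, "wx": 0.0005, "wy": 0, "wz": 0}, {"x": 0.025, "y": 0, "z": 0, "wx": 0.0005, "wy": 0, "wz": 0}]}}

```text
clock: 21.6
position: [0.5169, -0.0723, 0.0639]
tool_rot: [2.597, 1.57, 0.767]
force: [0.6, -0.6, -1.5]
grip_width: 0.0234
```

Call:
{"name": "servo_tool", "arguments": {"targets": [{"x": 0.0025, "y": 0, "z": 0, "wx": 0, "wy": 0, "wz": 0}, {"x": 0.005, "y": 0, "z": 0, "wx": 0, "wy": 0, "wz": 0}, {"x": 0.005, "y": 0, "z": 0, "wx": 0, "wy": 0, "wz": 0}]}}

```text
clock: 21.98
position: [0.5169, -0.0723, 0.0619]
tool_rot: [2.525, 1.57, 0.695]
force: [-0.9, -0.2, 0.7]
grip_width: 0.023
```

Call:
{"name": "servo_tool", "arguments": {"targets": [{"x": 0.005, "y": 0, "z": 0, "wx": 0, "wy": 0, "wz": 0}, {"x": 0.0075, "y": 0, "z": 0, "wx": 0, "wy": 0, "wz": 0}, {"x": 0.0075, "y": 0, "z": 0, "wx": 0, "wy": 0, "wz": 0}]}}

```text
clock: 22.35
position: [0.517, -0.0723, 0.0589]
tool_rot: [2.447, 1.57, 0.617]
force: [-0.7, 0.2, 2.2]
grip_width: 0.0235
```

Call:
{"name": "servo_tool", "arguments": {"targets": [{"x": 0.004, "y": 0, "z": 0, "wx": 0, "wy": 0, "wz": 0}, {"x": 0.006, "y": 0, "z": 0, "wx": 0, "wy": 0, "wz": 0}, {"x": 0.006, "y": 0, "z": 0, "wx": 0, "wy": 0, "wz": 0}, {"x": 0.006, "y": 0, "z": 0, "wx": 0, "wy": 0, "wz": 0}]}}

```text
clock: 22.85
position: [0.517, -0.0723, 0.0565]
tool_rot: [2.438, 1.57, 0.608]
force: [-0.4, 0.6, 3.4]
grip_width: 0.0236
```

Run:
```python
from h import *
F=[]
for i in range(8):
  a,da=bot.grab_frame('scene' if i%2 else 'wrist');s=bot.observe();F.append(s['force'])
print(s['clock'],s['position'],np.mean(F,0),np.std(F,0),tooly(s))
w,d=bot.grab_frame('wrist');C=cloud('wrist',d)
r=bot.trace('wrist','probe')[0];q=C[r['mask']&(d>0)];print('head top z',np.percentile(q[:,2],[50,90,97]),'expect out .102, half .096')
```

```text
23.25 [ 0.51696695 -0.07233184  0.05647732] [-0.4318138   0.07579656  3.31077081] [0.374538   0.47126964 0.54472262] (np.float64(-104.8612426924753), array([ 4.42155995e-04,  3.03623235e-04, -9.99999856e-01]))
head top z [0.05432822 0.06778372 0.07131788] expect out .102, half .096
```

Run:
```python
from h import *
w,d=bot.grab_frame('wrist');C=cloud('wrist',d)
m=(abs(C[...,0]-.517)<.035)&(abs(C[...,1]+.072)<.035)&(C[...,2]>.085)&(C[...,2]<.103)&(d>0);q=C[m]
print('head top',np.median(q[:,2]),len(q),cv2.minAreaRect((q[:,:2]*1000).astype(np.float32)))
b,db=bot.grab_frame('scene');Cs=cloud('scene',db)
m=(abs(Cs[...,0]-.52)<.06)&(abs(Cs[...,1]-.38)<.05)&(Cs[...,2]>.05)&(Cs[...,2]<.08);print('scraper',m.sum(),Cs[m].mean(0),Cs[m][:,2].max())
for r in bot.trace('scene','chip0')[:5]:
  print('chip',round(r['confidence'],2),np.round(onplane('scene',r['pixel'],.003),3))
bot.job_done();print(bot.observe()['force'])
```

```text
head top 0.09604776835548454 7644 ((512.822998046875, -64.52401733398438), (50.80319595336914, 62.243019104003906), 38.692134857177734)
scraper 327 [0.51093107 0.38435546 0.06182142] 0.06982402431461766
the job is handed in; nothing more can be done
the job is handed in; nothing more can be done
```

The job is handed in after about 23 s of robot time. All four chips are off the plate, the scraper is standing on the desk, and the probe is being held in the ring at about half stroke.

- **Wiping:** One sweep along the plate pushed all four chips off its far (-y) end. The pictures taken afterwards showed a bare plate and all four chips lying on the desk.
- **Scraper:** It stands upright where it started, near (0.52, 0.38), with its top measured at 66 mm.
- **Probe position:** I took the black probe from the stand, not the pink look-alike. Its tip is about 1 mm from the ring centre. In the last frame before contact, the head (-15.8°) and the line (-16.1°) agreed to 0.3°.
- **Plunger:** The force read 3.3 N on top of roughly 1.3 N of probe weight, so the push is about 4.6 N. That puts the plunger 5.6–5.8 mm in. The head top at 96.0 mm matches half stroke.

**Checks that failed or disagreed:**
- One head-height check by the network mask gave about 71 mm. It had not isolated the head, so I replaced it with a depth check at the head itself.
- The last outline fit of the head was spoiled by the fingers in view and told me nothing.
- The final chip search in the scene picture found none; I relied on the earlier pictures.
- The first move call was refused for its format, and nothing moved.
- Setting the scraper down briefly pressed it on the desk with about 22 N.

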